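# Stir the nutmegs in the stone mortar

### The job

Take the grey pestle from its round cork coaster and, with its foot down among the nutmegs in the grey mortar, stir them round in four full circles, so that the pale nutmeg gets pushed about among the brown ones and stays in the mortar. Leave the mortar standing where it is. Then stand the pestle upright on the middle of its coaster again and let go.

Things in the scene. Friction and masses are not known exactly. Their poses are not given: they have to be found in the camera images.
- mortar: Loose grey stoneware mortar, 1.4 kg, round: 85 mm high, 158 mm across the rim. Flat inner floor 15 mm above its underside; inside radius about 57 mm at the floor, 69 mm at the rim. Origin: centre of the underside, z up, any yaw. Six nutmegs lie on its floor in a ring of 32 mm radius round a clear middle of 20 mm radius. (The empty low white bowl is not it.)
- pestle: Loose round grey stoneware pestle, 0.22 kg, 170 mm tall, upright on the coaster. Flat foot 30 mm across, head 31 mm across to 30 mm up, straight shaft 23 mm in diameter from 48 to 158 mm up. Origin: centre of the foot, z to the top. Gripped 110 to 145 mm up, the fingers stay above the mortar's rim. (The beech pepper grinder is not it.)
- coaster: Fixed round cork coaster, 90 mm across, 6 mm thick, lying on the ledge; the pestle stands near its middle at the start and must finish there. Origin: centre of the underside, z up.
- nutmeg_pale: The one pale cream nutmeg among five brown ones in the mortar, all smooth, oblong, 24 mm long, 20 mm thick, 10 g, free to roll. Origin: its centre, x along its length. A pestle foot circling about 20 mm off the mortar's axis, 5 to 12 mm above its inner floor, pushes the nutmegs round.
Things that resemble listed ones, but are neither listed nor needed, are in the scene too. What is meant by the pestle is not orange, and is the larger of those in its own colour.

How it is judged:
By the outcome, as a careful person would: the job done as asked, in the order asked, and still so for the second after the job is handed in, with the robot touching nothing.
It also fails if it takes over 70 s, if anything falls off the work surface, if the arm or the gripper's body presses on something with over 40 N, if the wrist force passes 120 N, or if a joint passes its speed limit or range.

### The arm

A 6-joint arm with a two-finger parallel gripper is mounted at the origin on the work surface. World frame = base frame: x ahead of the robot, y to its left, z up, the work surface at z = 0. Lengths are in mm, angles in rad, forces in N, time in s.
With the tool pointing down it reaches from about 325 to 850 mm from the base axis. Payload 15.5 kg.
Tool frame: the origin (TCP) lies on the centre line of the jaws, within the pads' length; the fingertips stand 25 mm ahead of it and the grasp point (between the pads) lies 6 mm ahead of it (manip.nose_length is the distance from the TCP to the fingertips, in mm); z points along the fingers, x is the direction in which the jaws open and shut, and the axes are right-handed (so a half turn about z gives the same grasp; the last joint's range is limited). The gripper opens to 91 mm and grips with 3 to 60 N. Pads are 32 mm wide; open, the fingers measure 118 mm over their backs; the gripper's body (76 mm by 178 mm) begins 60 mm behind the grasp point.
Start: joints at [-1.294, 0.494, 1.345, -0, 1.302, -0.096], TCP at [227.059, -582.298, 238.915] pointing down, gripper open.
Joint ranges: [-2.91, 2.91], [-0.82, 2.16], [0.22, 2.67], [-1.22, 4.37], [0.12, 2.79], [-3.08, 3.08]. Speed limits (rad/s): [1.89, 1.89, 2.57, 3.01, 3.01, 3.01].

### API

Orientations are given as a unit quaternion [w, x, y, z].
In Python, from station import manip, vision gives the robot as it stands. The module is installed in compiled form; this text tells all that it offers.
- The arm moves only by the tool move_arm, never from a script. Its argument "rows" is a list of rows, each an object with "dr": the turn, a rotation vector about the tool's x, y, z in rad, a list of three; "dp": the shift along the tool's x, y, z in m, a list of three; "hand": the finger opening in m, from 0 to 0.0912. In form: [{"dr": [ax, ay, az], "dp": [x, y, z], "hand": hand}, ...]. A call has 1 to 20 rows; each row shifts and turns the commanded pose from where the row before left it, along the tool's axes as they then stand; what a row does not reach is not made up. A row lasts 1/10 s, in which the tool goes at most 50 mm and 8.59 degrees, less where a joint would pass 70% of its speed; a pose out of reach is approached as far as the arm can. A call with a gripper value outside its range is refused whole. The fingers move at their own pace and stop on an object; the grip force is fixed at half the most. Time passes only in rows, so rows that do not move let the fingers close. It gives the time, the measured TCP pose, the force and the opening at its end, in the units of the state.
- manip.state(): the state, without advancing time (a new reading comes with each control period).
- vision.read_camera(name): name is "scene" or "top" or "wrist"; returns a dict with "image" (400x640x3 uint8, red, green, blue), "camera_matrix" (3x3 intrinsics, pixels), "rvec" (rotation vector, rad) and "tvec" (3), from world to camera coordinates, as OpenCV has them. Camera axes: x right, y down, z forward; pixel columns grow to the right and rows downward; lengths in mm; the calibration is good to about 2 mm. The wrist camera is an equidistant fisheye: a pixel r from the principal point sees the ray r / f radians off the axis. A picture is of the moment at which its call begins. There is no depth.
- manip.sign_off(): hands the job in, once; it reports no verdict.
The state is a dict: "time_s": time; "q": joint angles; "qvel": joint speeds; "effort": joint torques, N m; "tool_pos": TCP position; "orientation": TCP orientation; "ft_force": force on the tool from outside, world axes, zero at the start; "moment": the same for the moment, N m; "gripper_width": finger opening in mm.
Only numpy, scipy, OpenCV 4.12 (cv2) and the standard library are available. Lean on these libraries where they do the work, as an engineer would, in place of code of your own. Each camera call takes 0.05 s, during which the arm holds its last target. There are 200 camera calls.

## Working session

There is one attempt and no reset: what is moved stays moved. The work goes in short steps, Python scripts to look and compute and a tool call to move; the robot and the scene stay as the last step left them, time stands still between calls to the robot, and variables do not carry over. Pictures are saved under pics/ and viewed, about 8 in all and at most 12, crops included, and the job is handed in when it is done.

Besides the shell and the picture viewer there is one more tool, called after "Request:" by a JSON object that holds its "method" and its "body", one argument or row to a line. move_arm: Moves the arm, as the interface text tells. Its arguments: {"type":"object","properties":{"rows":{"type":"array","items":{"type":"object","properties":{"dr":{"type":"array","items":{"type":"number"}},"dp":{"type":"array","items":{"type":"number"}},"hand":{"type":"number"}}}}},"required":["rows"]}

```bash
mkdir -p pics; cat > h.py <<'E'
import numpy as np, cv2
from station import manip, vision
def cam(n):
    c=vision.read_camera(n); c['R']=cv2.Rodrigues(np.array(c['rvec'],float))[0]; c['t']=np.array(c['tvec'],float).ravel(); c['K']=np.array(c['camera_matrix'],float); c['n']=n; return c
def save(c,f): cv2.imwrite('pics/'+f,c['image'][:,:,::-1])
def ray(c,u,v):
    K=c['K']; x=(u-K[0,2])/K[0,0]; y=(v-K[1,2])/K[1,1]
    if c['n']=='wrist':
        r=np.hypot(x,y); d=np.array([x/r*np.sin(r),y/r*np.sin(r),np.cos(r)]) if r>0 else np.array([0,0,1.])
    else: d=np.array([x,y,1.])
    return -c['R'].T@c['t'], c['R'].T@d
def onz(c,u,v,z):
    o,d=ray(c,u,v); return o+d*(z-o[2])/d[2]
def proj(c,p):
    q=c['R']@np.array(p,float)+c['t']; K=c['K']
    if c['n']=='wrist':
        r=np.hypot(q[0],q[1]); th=np.arctan2(r,q[2]); q=np.array([q[0]/r*th,q[1]/r*th,1])
    else: q=q/q[2]
    return (K@q)[:2]
E
python3 - <<'E'
from h import *
for n in('top','scene'):
    c=cam(n); save(c,n+'0.png'); print(n,c['K'].tolist(),-c['R'].T@c['t'])
s=manip.state(); print(s['time_s'],s['orientation'],s['gripper_width'],s['ft_force'])
a=cv2.imread('pics/top0.png')
E
```

```text
top [[401.5652671399654, 0.0, 319.5159694722135], [0.0, 401.5652671399654, 194.5487932248532], [0.0, 0.0, 1.0]] [413.42148991 -61.72279573 907.03790358]
scene [[397.7492361930308, 0.0, 311.01071113644207], [0.0, 397.7492361930308, 200.13335610529194], [0.0, 0.0, 1.0]] [933.06143751 610.55982993 642.64794361]
0.1 [-3.24907836e-04  8.25626156e-01 -5.64217319e-01 -4.01642004e-04] 91.18742352022466 [-0.10552999  0.2185739  -0.34992749]
```

View pics/top0.png

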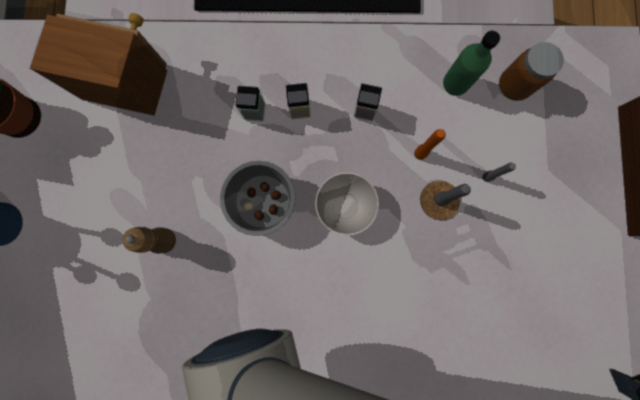

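View pics/scene0.png

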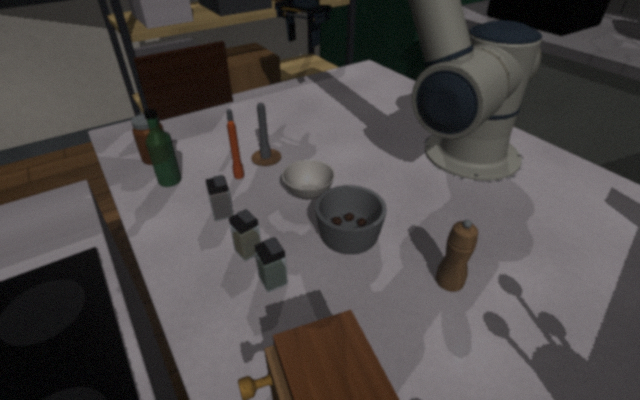

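Candidates in the top view are the grey pestle on the coaster (452,195), the orange one (430,144), the smaller grey one (498,171) and the beech grinder (148,239). I choose the grey one on the cork and check it in a crop. The mortar is the grey one at (258,198), and the white bowl is at (347,204).

```bash
cat > m.py <<'E'
from h import *
t=cam('top'); s=cam('scene')
def cork(c,box):
    x0,y0,x1,y1=box; im=c['image'][y0:y1,x0:x1]; h=cv2.cvtColor(im,cv2.COLOR_RGB2HSV)
    m=((h[...,0]>5)&(h[...,0]<20)&(h[...,1]>90)).astype(np.uint8)
    n,l,st,ce=cv2.connectedComponentsWithStats(m); i=1+np.argmax(st[1:,4])
    pts=np.argwhere(l==i)[:,::-1].astype(np.int32); hull=cv2.convexHull(pts)
    e=cv2.fitEllipse(hull); return np.array(e[0])+[x0,y0],e[1:],st[i]
for c,b in((t,(405,165,475,230)),(s,(245,140,290,170))):
    e=cork(c,b); print(c['n'],e, [onz(c,*e[0],z).round(1) for z in(6,30)])
a=cv2.resize(t['image'][130:230,390:530],None,fx=4,fy=4,interpolation=cv2.INTER_CUBIC)
b=cv2.resize(s['image'][90:180,200:300],None,fx=4,fy=4,interpolation=cv2.INTER_CUBIC)
d=cv2.resize(t['image'][155:240,215:300],None,fx=4,fy=4,interpolation=cv2.INTER_CUBIC)
o=np.zeros((760,960,3),np.uint8); o[:400,:560]=a; o[400:760,:400]=b; o[400:740,400:740]=d
o=np.clip(o.astype(int)*1.6,0,255).astype(np.uint8); o=cv2.resize(o,(756,598))
cv2.imwrite('pics/crop1.png',o[:,:,::-1])
E
python3 m.py
```

```text
top (array([439.72776794, 199.95264435]), ((37.423255920410156, 39.22556686401367), 130.57435607910156), array([ 16,  16,  39,  39, 882], dtype=int32)) [array([ 522.2, -316.8,    6. ]), array([ 519.3, -310. ,   30. ])]
scene (array([265.82823944, 156.85661125]), ((14.440886497497559, 27.49266242980957), 84.88355255126953), array([  8,  10,  27,  15, 225], dtype=int32)) [array([ 527.9, -310.6,    6. ]), array([ 543.2, -275.9,   30. ])]
```

View pics/crop1.png

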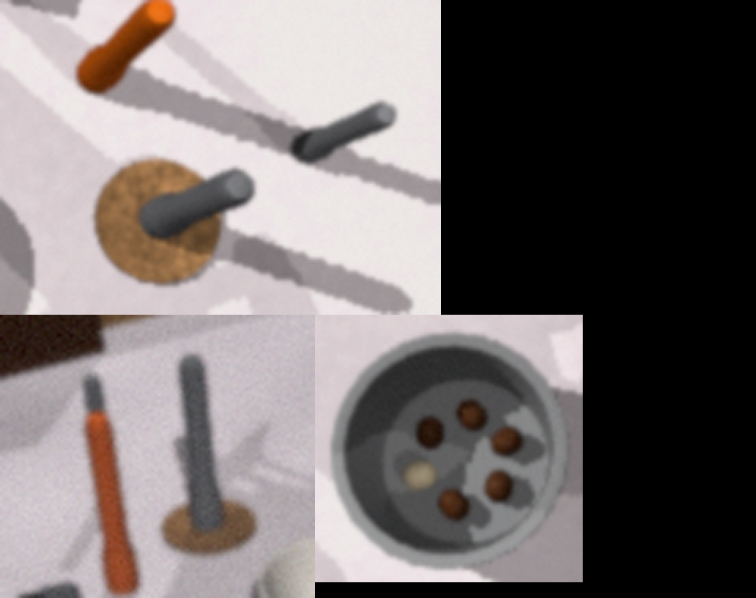

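The crop confirms it: the grey pestle stands on cork, larger than the other grey one, and the orange one is separate. The mortar rim is centred at (257.9,198) with six nutmegs, the pale one at left.

```bash
python3 - <<'E'
from h import *
t=cam('top'); s=cam('scene')
print('pestle top',onz(t,465.2,189.7,176).round(1))
print('mortar rim',onz(t,257.9,198,85).round(1))
cr=lambda x,y:((x*960/756-400)/4+215,(y*760/598-400)/4+155)
print('nut',np.mean([onz(t,*cr(*p),25) for p in[(430,432),(472,415),(507,440),(499,486),(453,505),(420,475)]],0).round(1), 'pale',onz(t,*cr(420,475),25).round(1))
# scene check
print('scene rim of mortar? proj',proj(s,(525,71,85)),'cork',proj(s,(523,-315,6)),'ptop',proj(s,(522,-316,176)))
st=manip.state();print(st['q'],st['tool_pos'])
from scipy.spatial.transform import Rotation as R
q=st['orientation'];print(R.from_quat([q[1],q[2],q[3],q[0]]).as_matrix().round(3))
w=cam('wrist');print('wristcam',-w['R'].T@w['t'],w['K'][0,0])
E
```

```text
pestle top [ 521.4 -315.4  176. ]
mortar rim [509.8  79.6  85. ]
nut [510.8  80.2  25. ] pale [498.8 110.4  25. ]
scene rim of mortar? proj [342.70707394 204.74818761] cork [266.64173962 155.69406489] ptop [261.35140731 102.08488747]
[-1.29452592e+00  4.93805191e-01  1.34570133e+00  2.88681409e-05
  1.30251047e+00 -9.54708690e-02] [ 227.02125479 -582.18907978  238.71901345]
[[ 0.363 -0.932 -0.   ]
 [-0.932 -0.363  0.   ]
 [-0.    -0.    -1.   ]]
wristcam [ 299.09634269 -555.91899519  383.72205977] 309.70691628693146
```

Request:
{"method": "move_arm", "body": {
  "rows": [
    {"dr": [0,0,0.1238],"dp": [0,0,0],"hand": 0.091},
    {"dr": [0,0,0.1238],"dp": [0,0,0],"hand": 0.091},
    {"dr": [0,0,0.1238],"dp": [0,0,0],"hand": 0.091},
    {"dr": [0,0,0],"dp": [-0.012,-0.014,0],"hand": 0.091},
    {"dr": [0,0,0],"dp": [-0.022,-0.025,0],"hand": 0.091},
    {"dr": [0,0,0],"dp": [-0.022,-0.025,0],"hand": 0.091},
    {"dr": [0,0,0],"dp": [-0.022,-0.025,0],"hand": 0.091},
    {"dr": [0,0,0],"dp": [-0.022,-0.025,0],"hand": 0.091},
    {"dr": [0,0,0],"dp": [-0.022,-0.025,0],"hand": 0.091},
    {"dr": [0,0,0],"dp": [-0.022,-0.025,0],"hand": 0.091},
    {"dr": [0,0,0],"dp": [-0.022,-0.025,0],"hand": 0.091},
    {"dr": [0,0,0],"dp": [-0.022,-0.025,0],"hand": 0.091},
    {"dr": [0,0,0],"dp": [-0.022,-0.025,0],"hand": 0.091},
    {"dr": [0,0,0],"dp": [-0.022,-0.025,0],"hand": 0.091},
    {"dr": [0,0,0],"dp": [-0.022,-0.025,0],"hand": 0.091},
    {"dr": [0,0,0],"dp": [-0.013,-0.006,0],"hand": 0.091},
    {"dr": [0,0,0],"dp": [0,0,0],"hand": 0.091},
    {"dr": [0,0,0],"dp": [0,0,0],"hand": 0.091}
  ]
}}

```text
time_s: 2.15
tool_pos: [521.6, -315.0, 238.9]
orientation: [0.0, 0.708, -0.706, -0.0]
ft_force: [0.5, -0.2, -0.7]
gripper_width: 90.6
```

```bash
cat > st.py <<'E'
from h import *
from scipy.spatial.transform import Rotation as R
def S():
    s=manip.state();q=s['orientation'];M=R.from_quat([q[1],q[2],q[3],q[0]]).as_matrix()
    print(round(s['time_s'],2),np.round(s['tool_pos'],1),'x',M[:,0].round(3),'z',M[:,2].round(3),np.round(s['ft_force'],1),round(s['gripper_width'],1)); return s,M
E
python3 - <<'E'
from st import *
S()
w=cam('wrist'); save(w,'w1.png'); print(proj(w,(521.5,-315.4,176)),proj(w,(522.5,-315.5,6)))
E
```

```text
2.15 [ 521.6 -315.   238.9] x [ 0.002 -1.     0.   ] z [-0. -0. -1.] [ 0.5 -0.2 -0.7] 90.6
[317.25486531 219.10537272] [318.01079996 170.50483964]
```

View pics/w1.png

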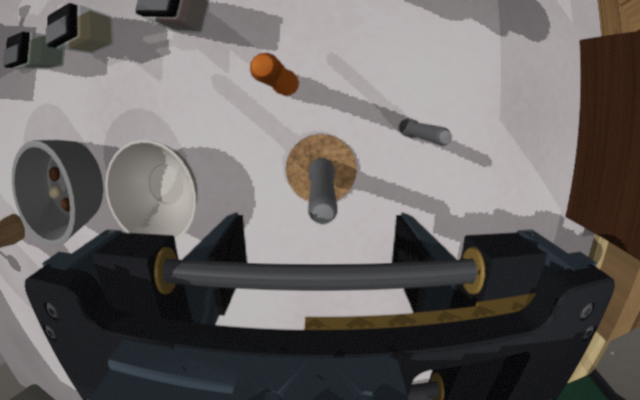

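The wrist view shows the pestle top at about (322,212), centred between the jaws, and the coaster at about (321,167). No neighbour is near the fingers.

```bash
python3 - <<'E'
from st import *
w=cam('wrist'); im=w['image']; h=cv2.cvtColor(im,cv2.COLOR_RGB2HSV)
m=((h[...,0]>5)&(h[...,0]<22)&(h[...,1]>80)).astype(np.uint8); m[:,:270]=0;m[:,370:]=0;m[:120]=0;m[215:]=0
pts=np.argwhere(m)[:,::-1].astype(np.int32); e=cv2.fitEllipse(cv2.convexHull(pts)); print(e,onz(w,*e[0],6).round(1))
# ptop: bright cap blob near 322,212
g=im[195:230,300:345].mean(2).astype(int); print(onz(w,322,212,176).round(1), onz(w,322,213,172).round(1))
for r in g[::2,::2]: print(*r)
E
```

```text
((320.38519287109375, 168.2543182373047), (68.30116271972656, 69.44147491455078), 91.3903579711914) [ 525.2 -319.     6. ]
[ 526.7 -319.3  176. ] [ 524.5 -319.4  172. ]
110 115 116 106 96 83 81 76 74 71 67 64 59 55 52 50 52 71 98 101 109 108 119
145 118 111 108 97 82 81 78 78 76 71 68 64 60 55 51 51 61 91 98 118 134 150
179 164 139 120 99 84 81 82 84 82 76 72 68 63 57 54 53 57 94 120 153 171 179
183 182 176 156 104 85 85 87 88 87 83 78 71 67 60 58 56 58 120 161 180 183 183
183 182 183 177 114 89 92 93 95 97 100 102 91 77 65 61 58 57 139 182 183 183 183
183 183 183 175 107 91 96 102 113 121 123 124 119 113 93 70 61 59 118 179 183 183 183
184 183 183 167 102 94 102 120 125 125 124 125 121 120 114 92 66 61 107 176 183 183 183
183 183 183 165 101 96 111 123 126 124 123 123 121 118 115 108 79 63 107 176 183 183 183
183 183 183 167 101 96 118 124 123 122 122 120 118 116 115 112 92 64 122 178 183 183 183
183 183 183 175 110 67 100 113 120 120 119 119 117 116 114 113 94 65 132 180 183 182 182
183 183 183 180 146 60 70 79 109 118 118 118 116 116 115 113 90 89 162 182 183 183 182
182 183 184 183 171 104 65 73 83 102 103 102 103 112 113 109 84 142 180 183 182 183 182
183 183 182 182 182 171 112 72 75 77 77 80 79 87 89 96 131 173 182 182 183 182 183
182 182 183 182 182 182 170 129 90 78 77 76 79 84 103 149 179 182 183 182 183 183 183
183 183 182 183 182 183 182 178 164 144 120 111 133 146 171 180 182 182 183 183 182 183 183
183 182 182 182 183 183 183 183 183 181 176 174 178 182 182 183 183 182 183 182 182 183 182
183 183 182 182 183 183 183 183 182 182 180 181 181 183 182 183 183 182 182 182 181 181 182
183 183 182 183 183 183 183 183 183 182 181 180 181 183 182 182 182 181 181 181 181 182 181
```

Request:
{"method": "move_arm", "body": {
  "rows": [
    {"dr": [0,0,0],"dp": [0.002,-0.002,0.01],"hand": 0.091},
    {"dr": [0,0,0],"dp": [0,0,0.02],"hand": 0.091},
    {"dr": [0,0,0],"dp": [0,0,0.02],"hand": 0.091},
    {"dr": [0,0,0],"dp": [0,0,0.02],"hand": 0.091},
    {"dr": [0,0,0],"dp": [0,0,0.017],"hand": 0.091},
    {"dr": [0,0,0],"dp": [0,0,0.01],"hand": 0.091},
    {"dr": [0,0,0],"dp": [0,0,0],"hand": 0.091},
    {"dr": [0,0,0],"dp": [0,0,0],"hand": 0.05},
    {"dr": [0,0,0],"dp": [0,0,0],"hand": 0.04},
    {"dr": [0,0,0],"dp": [0,0,0],"hand": 0.032},
    {"dr": [0,0,0],"dp": [0,0,0],"hand": 0.028},
    {"dr": [0,0,0],"dp": [0,0,0],"hand": 0.025},
    {"dr": [0,0,0],"dp": [0,0,0],"hand": 0.022},
    {"dr": [0,0,0],"dp": [0,0,0],"hand": 0.015},
    {"dr": [0,0,0],"dp": [0,0,0],"hand": 0.01},
    {"dr": [0,0,0],"dp": [0,0,0],"hand": 0.01},
    {"dr": [0,0,0],"dp": [0,0,0],"hand": 0.01}
  ]
}}

```text
time_s: 3.95
tool_pos: [524.0, -317.3, 141.9]
orientation: [0.0, 0.707, -0.707, 0.0]
ft_force: [-0.3, -0.2, -0.4]
gripper_width: 22.3
```

Request:
{"method": "move_arm", "body": {
  "rows": [
    {"dr": [0,0,0],"dp": [0,0,-0.008],"hand": 0.01},
    {"dr": [0,0,0],"dp": [0,0,-0.02],"hand": 0.01},
    {"dr": [0,0,0],"dp": [0,0,-0.025],"hand": 0.01},
    {"dr": [0,0,0],"dp": [0,0,-0.025],"hand": 0.01},
    {"dr": [0,0,0],"dp": [0,0,-0.02],"hand": 0.01},
    {"dr": [0,0,0],"dp": [-0.01,0,-0.012],"hand": 0.01},
    {"dr": [0,0,0],"dp": [-0.02,0.002,0],"hand": 0.01},
    {"dr": [0,0,0],"dp": [-0.033,0.001,0],"hand": 0.01},
    {"dr": [0,0,0],"dp": [-0.035,0.001,0],"hand": 0.01},
    {"dr": [0,0,0],"dp": [-0.035,0.001,0],"hand": 0.01},
    {"dr": [0,0,0],"dp": [-0.035,0.001,0],"hand": 0.01},
    {"dr": [0,0,0],"dp": [-0.035,0.001,0],"hand": 0.01},
    {"dr": [0,0,0],"dp": [-0.035,0.001,0],"hand": 0.01},
    {"dr": [0,0,0],"dp": [-0.035,0.001,0],"hand": 0.01},
    {"dr": [0,0,0],"dp": [-0.035,0.001,0],"hand": 0.01},
    {"dr": [0,0,0],"dp": [-0.035,0.001,0],"hand": 0.01},
    {"dr": [0,0,0],"dp": [-0.03,0.001,0],"hand": 0.01},
    {"dr": [0,0,0],"dp": [-0.015,0.001,0],"hand": 0.01},
    {"dr": [0,0,0],"dp": [-0.007,0,0],"hand": 0.01},
    {"dr": [0,0,0],"dp": [0,0,0],"hand": 0.01}
  ]
}}

```text
time_s: 5.95
tool_pos: [510.2, 78.3, 251.5]
orientation: [0.0, 0.708, -0.707, -0.0]
ft_force: [0.1, -0.3, -2.3]
gripper_width: 23.0
```

```bash
python3 - <<'E'
from st import *
S()
w=cam('wrist'); s=cam('scene'); t=cam('top')
up=lambda c,x0,y0,x1,y1,f:cv2.resize(np.clip(c['image'][y0:y1,x0:x1]*1.5,0,255).astype(np.uint8),None,fx=f,fy=f,interpolation=cv2.INTER_CUBIC)
o=np.zeros((600,800,3),np.uint8)
a=up(w,220,100,420,250,2);o[:300,:400]=a
b=up(s,280,60,420,260,3);o[:600,400:]=b[:600,:400]
print('scene: pestle foot pred',proj(s,(510,78,116)),'top',proj(s,(510,78,286)))
c=up(t,200,150,320,240,3);o[310:580,:360]=c
cv2.imwrite('pics/m1.png',o[:,:,::-1])
print(proj(w,(510,80,85)),proj(w,(510,80,15)))
E
```

```text
5.95 [510.2  78.3 251.5] x [ 0.001 -1.     0.   ] z [-0.001 -0.    -1.   ] [ 0.1 -0.3 -2.3] 23.0
scene: pestle foot pred [350.77113392 192.94817071] top [354.92823068 121.67723499]
[315.72658333 184.25978913] [316.26963534 170.78380629]
```

View pics/m1.png

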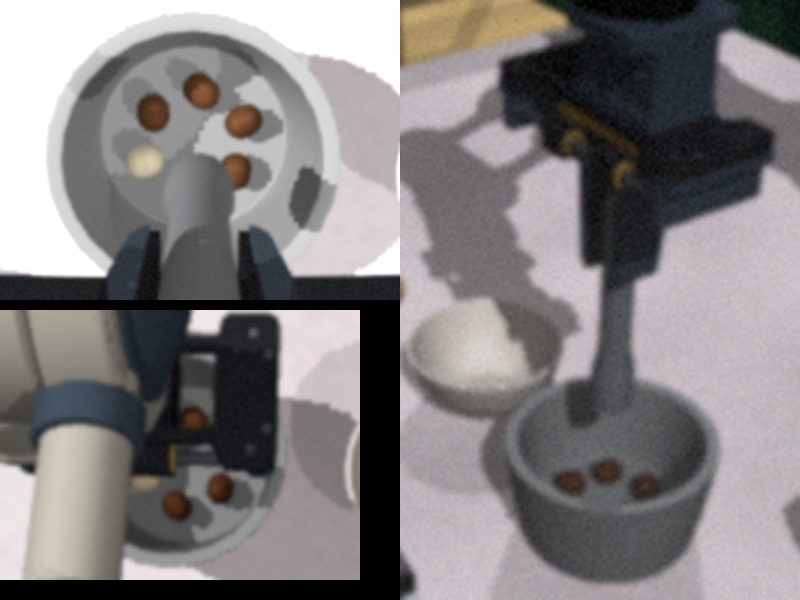

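```bash
python3 - <<'E'
from st import *
w=cam('wrist')
print('held foot pred',proj(w,(510.2,78.3,116)),proj(w,(510.2,78.3,146)))
print('rim',onz(w,316.7,184,85),'floor',onz(w,316.75,169.3,15))
nut=[onz(w,x/2+220,y/2+100,25)[:2].round(1) for x,y in[(153,112),(201,90),(243,121),(236,171),(145,161)]]
print(nut); P=np.array(nut); A=np.c_[2*P,np.ones(5)]; r=np.linalg.lstsq(A,(P**2).sum(1),rcond=None)[0]; print('circle',r[:2],np.sqrt(r[2]+r[0]**2+r[1]**2))
# head edges
g=w['image'][182:192:3,285:350].mean(2).astype(int)
for q in g: print(*q)
E
```

```text
held foot pred [315.70601073 192.60227095] [315.36827945 202.06553115]
rim [510.85334371  77.56452111  85.        ] floor [512.52984864  77.95558326  15.        ]
[array([531.1, 102.4]), array([544.4,  73.3]), array([525.5,  47.7]), array([494.1,  51.6]), array([500.5, 107.9])]
circle [512.32264545  77.38591176] 32.08334026536766
112 118 124 127 128 128 129 130 133 133 131 130 125 119 109 93 84 82 83 83 83 86 88 90 88 90 89 87 87 85 84 81 79 77 77 74 71 69 68 66 63 61 58 56 55 56 59 58 61 63 62 59 57 53 48 45 37 34 43 58 75 81 83 82 82
108 115 119 123 123 124 124 124 124 125 123 120 115 103 90 83 82 82 83 85 89 93 94 93 92 92 91 90 88 86 84 82 81 79 76 74 72 71 69 66 65 62 61 59 59 57 60 60 62 65 64 60 60 54 49 44 41 34 37 53 73 82 83 81 83
89 94 103 114 111 108 104 102 99 97 92 87 84 82 81 83 82 83 87 92 96 95 96 95 93 92 92 89 88 87 84 84 82 78 75 76 72 71 68 67 64 61 59 59 58 60 60 61 61 61 57 56 52 48 42 37 35 34 48 66 77 82 81 82 82
83 82 82 83 82 81 82 81 83 82 82 82 83 81 82 82 81 87 93 96 97 96 95 95 94 92 91 88 88 87 86 83 81 79 76 74 71 70 66 62 61 58 59 59 59 61 60 62 61 62 59 54 48 44 38 36 38 51 70 80 83 84 82 82 82
```

The held pestle is upright. In the wrist crop the nutmegs form a 32 mm ring, giving a mortar axis near (511,80), and the pale one is to the left. I lower the foot at the centre.

Request:
{"method": "move_arm", "body": {
  "rows": [
    {"dr": [0,0,0],"dp": [-0.0015,-0.001,0.0],"hand": 0.01},
    {"dr": [0,0,0],"dp": [0,0,0.01],"hand": 0.01},
    {"dr": [0,0,0],"dp": [0,0,0.015],"hand": 0.01},
    {"dr": [0,0,0],"dp": [0,0,0.015],"hand": 0.01},
    {"dr": [0,0,0],"dp": [0,0,0.015],"hand": 0.01},
    {"dr": [0,0,0],"dp": [0,0,0.012],"hand": 0.01},
    {"dr": [0,0,0],"dp": [0,0,0.01],"hand": 0.01},
    {"dr": [0,0,0],"dp": [0,0,0.008],"hand": 0.01},
    {"dr": [0,0,0],"dp": [0,0,0.005],"hand": 0.01},
    {"dr": [0,0,0],"dp": [0,0,0.003],"hand": 0.01},
    {"dr": [0,0,0],"dp": [0,0,0],"hand": 0.01},
    {"dr": [0,0,0],"dp": [0,0,0],"hand": 0.01}
  ]
}}

```text
time_s: 7.35
tool_pos: [512.0, 79.3, 159.2]
orientation: [-0.0, 0.707, -0.707, 0.0]
ft_force: [0.7, 0.9, -1.4]
gripper_width: 22.5
```

```bash
cat > look.py <<'E'
import sys
from st import *
S()
w=cam('wrist'); s=cam('scene')
up=lambda c,x0,y0,x1,y1,f:cv2.resize(np.clip(c['image'][y0:y1,x0:x1]*1.5,0,255).astype(np.uint8),None,fx=f,fy=f,interpolation=cv2.INTER_CUBIC)
o=np.zeros((500,800,3),np.uint8)
o[:500,:400]=up(w,220,0,420,250,2);o[:480,400:]=up(s,290,130,390,250,4)
cv2.imwrite('pics/'+sys.argv[1],o[:,:,::-1])
E
python3 look.py d1.png
```

```text
7.35 [512.   79.3 159.2] x [ 0. -1. -0.] z [ 0.001  0.    -1.   ] [ 0.7  0.9 -1.4] 22.5
```

View pics/d1.png

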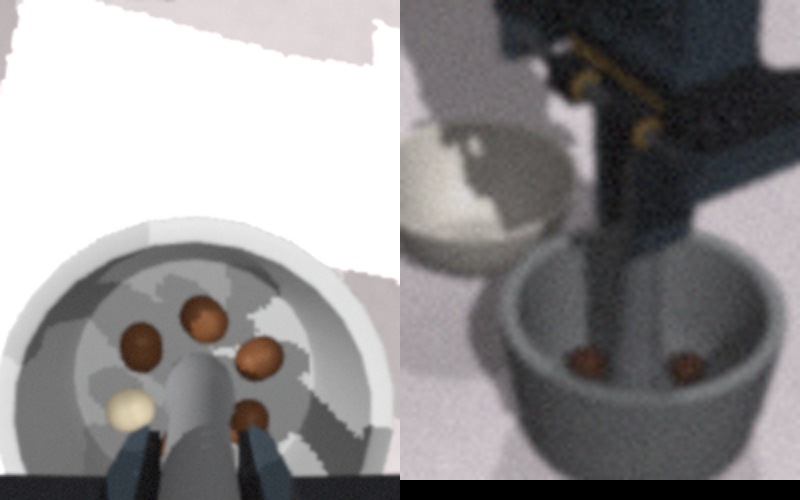

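The foot is down in the clear middle at wrist crop (200,365), about 2 mm right of the floor's centre, and the nutmegs are undisturbed. I move out and start the circles.

Request:
{"method": "move_arm", "body": {
  "rows": [
    {"dr": [0,0,0],"dp": [0.004,0,0],"hand": 0.01},
    {"dr": [0,0,0],"dp": [0.005,0,0],"hand": 0.01},
    {"dr": [0,0,0],"dp": [0.005,0,0],"hand": 0.01},
    {"dr": [0,0,0],"dp": [0.0045,0,0],"hand": 0.01},
    {"dr": [0,0,0],"dp": [0,0,0],"hand": 0.01}
  ]
}}

```text
time_s: 7.95
tool_pos: [511.8, 60.1, 158.9]
orientation: [-0.0, -0.707, 0.707, -0.0]
ft_force: [-1.1, 0.7, -2.9]
gripper_width: 22.2
```

Request:
{"method": "move_arm", "body": {
  "rows": [
    {"dr": [0,0,0],"dp": [-0.00098,0.00618,0],"hand": 0.01},
    {"dr": [0,0,0],"dp": [-0.00284,0.00558,0],"hand": 0.01},
    {"dr": [0,0,0],"dp": [-0.00442,0.00442,0],"hand": 0.01},
    {"dr": [0,0,0],"dp": [-0.00558,0.00284,0],"hand": 0.01},
    {"dr": [0,0,0],"dp": [-0.00618,0.00098,0],"hand": 0.01},
    {"dr": [0,0,0],"dp": [-0.00618,-0.00098,0],"hand": 0.01},
    {"dr": [0,0,0],"dp": [-0.00558,-0.00284,0],"hand": 0.01},
    {"dr": [0,0,0],"dp": [-0.00442,-0.00442,0],"hand": 0.01},
    {"dr": [0,0,0],"dp": [-0.00284,-0.00558,0],"hand": 0.01},
    {"dr": [0,0,0],"dp": [-0.00098,-0.00618,0],"hand": 0.01},
    {"dr": [0,0,0],"dp": [0.00098,-0.00618,0],"hand": 0.01},
    {"dr": [0,0,0],"dp": [0.00284,-0.00558,0],"hand": 0.01},
    {"dr": [0,0,0],"dp": [0.00442,-0.00442,0],"hand": 0.01},
    {"dr": [0,0,0],"dp": [0.00558,-0.00284,0],"hand": 0.01},
    {"dr": [0,0,0],"dp": [0.00618,-0.00098,0],"hand": 0.01},
    {"dr": [0,0,0],"dp": [0.00618,0.00098,0],"hand": 0.01},
    {"dr": [0,0,0],"dp": [0.00558,0.00284,0],"hand": 0.01},
    {"dr": [0,0,0],"dp": [0.00442,0.00442,0],"hand": 0.01},
    {"dr": [0,0,0],"dp": [0.00284,0.00558,0],"hand": 0.01},
    {"dr": [0,0,0],"dp": [0.00098,0.00618,0],"hand": 0.01}
  ]
}}

```text
time_s: 9.95
tool_pos: [511.1, 60.5, 158.9]
orientation: [0.0, 0.707, -0.707, -0.0]
ft_force: [0.3, 0.2, -1.9]
gripper_width: 22.4
```

```bash
python3 look.py d2.png
```

```text
9.95 [511.1  60.5 158.9] x [ 0. -1. -0.] z [-0.  0. -1.] [ 0.3  0.2 -1.9] 22.4
```

View pics/d2.png

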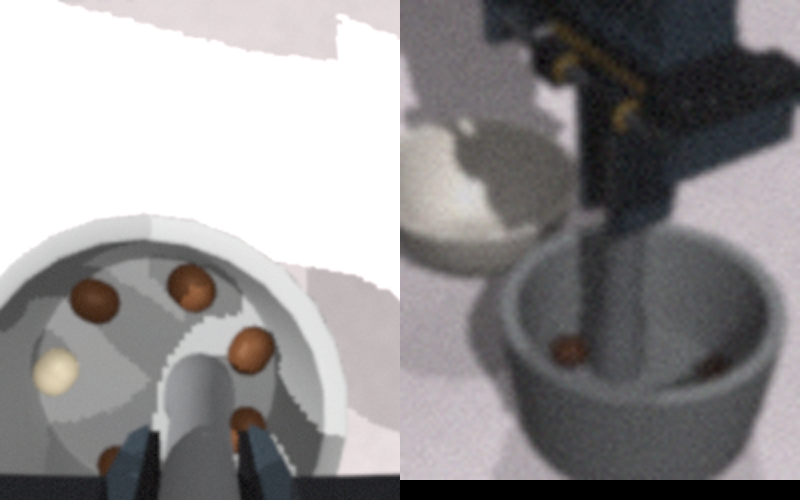

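One circle is done. The nutmegs have moved outward, with the pale one at (56,372) in the crop. The mortar is unmoved and the forces are small. I widen the circle slightly to 22 mm so it keeps pushing.

Request:
{"method": "move_arm", "body": {
  "rows": [
    {"dr": [0,0,0],"dp": [0.0004,0.0068,0],"hand": 0.01},
    {"dr": [0,0,0],"dp": [-0.00312,0.00613,0],"hand": 0.01},
    {"dr": [0,0,0],"dp": [-0.00486,0.00486,0],"hand": 0.01},
    {"dr": [0,0,0],"dp": [-0.00613,0.00312,0],"hand": 0.01},
    {"dr": [0,0,0],"dp": [-0.0068,0.00108,0],"hand": 0.01},
    {"dr": [0,0,0],"dp": [-0.0068,-0.00108,0],"hand": 0.01},
    {"dr": [0,0,0],"dp": [-0.00613,-0.00312,0],"hand": 0.01},
    {"dr": [0,0,0],"dp": [-0.00486,-0.00486,0],"hand": 0.01},
    {"dr": [0,0,0],"dp": [-0.00312,-0.00613,0],"hand": 0.01},
    {"dr": [0,0,0],"dp": [-0.00108,-0.0068,0],"hand": 0.01},
    {"dr": [0,0,0],"dp": [0.00108,-0.0068,0],"hand": 0.01},
    {"dr": [0,0,0],"dp": [0.00312,-0.00613,0],"hand": 0.01},
    {"dr": [0,0,0],"dp": [0.00486,-0.00486,0],"hand": 0.01},
    {"dr": [0,0,0],"dp": [0.00613,-0.00312,0],"hand": 0.01},
    {"dr": [0,0,0],"dp": [0.0068,-0.00108,0],"hand": 0.01},
    {"dr": [0,0,0],"dp": [0.0068,0.00108,0],"hand": 0.01},
    {"dr": [0,0,0],"dp": [0.00613,0.00312,0],"hand": 0.01},
    {"dr": [0,0,0],"dp": [0.00486,0.00486,0],"hand": 0.01},
    {"dr": [0,0,0],"dp": [0.00312,0.00613,0],"hand": 0.01},
    {"dr": [0,0,0],"dp": [0.00108,0.0068,0],"hand": 0.01}
  ]
}}

```text
time_s: 12.05
tool_pos: [511.0, 59.0, 158.9]
orientation: [0.0, 0.707, -0.707, -0.0]
ft_force: [-0.1, 0.0, -2.1]
gripper_width: 22.8
```

```bash
cat > pale.py <<'E'
from st import *
S()
w=cam('wrist'); im=w['image']; h=cv2.cvtColor(im,cv2.COLOR_RGB2HSV)
def blob(m,nm):
    m=m.astype(np.uint8); m[:100]=0; m[240:]=0; m[:,:150]=0; m[:,480:]=0
    n,l,st,ce=cv2.connectedComponentsWithStats(m)
    for i in range(1,n):
        if 60<st[i,4]<900: print(nm,ce[i].round(0),st[i,4],onz(w,*ce[i],25)[:2].round(0))
blob((h[...,0]>15)&(h[...,0]<35)&(h[...,1]>45)&(h[...,2]>90),'pale')
blob((h[...,0]<15)&(h[...,1]>110)&(h[...,2]<150),'brown')
E
python3 pale.py
```

```text
12.05 [511.   59.  158.9] x [ 0. -1.  0.] z [-0. -0. -1.] [-0.1  0.  -2.1] 22.8
pale [244. 184.] 375 [519. 128.]
brown [314. 143.] 387 [558.  62.]
brown [266. 147.] 364 [554. 106.]
brown [345. 178.] 363 [525.  33.]
brown [341. 211.] 136 [493.  36.]
brown [271. 231.] 88 [472. 104.]
```

Request:
{"method": "move_arm", "body": {
  "rows": [
    {"dr": [0,0,0],"dp": [-0.00108,0.0068,0],"hand": 0.01},
    {"dr": [0,0,0],"dp": [-0.00312,0.00613,0],"hand": 0.01},
    {"dr": [0,0,0],"dp": [-0.00486,0.00486,0],"hand": 0.01},
    {"dr": [0,0,0],"dp": [-0.00613,0.00312,0],"hand": 0.01},
    {"dr": [0,0,0],"dp": [-0.0068,0.00108,0],"hand": 0.01},
    {"dr": [0,0,0],"dp": [-0.0068,-0.00108,0],"hand": 0.01},
    {"dr": [0,0,0],"dp": [-0.00613,-0.00312,0],"hand": 0.01},
    {"dr": [0,0,0],"dp": [-0.00486,-0.00486,0],"hand": 0.01},
    {"dr": [0,0,0],"dp": [-0.00312,-0.00613,0],"hand": 0.01},
    {"dr": [0,0,0],"dp": [-0.00108,-0.0068,0],"hand": 0.01},
    {"dr": [0,0,0],"dp": [0.00108,-0.0068,0],"hand": 0.01},
    {"dr": [0,0,0],"dp": [0.00312,-0.00613,0],"hand": 0.01},
    {"dr": [0,0,0],"dp": [0.00486,-0.00486,0],"hand": 0.01},
    {"dr": [0,0,0],"dp": [0.00613,-0.00312,0],"hand": 0.01},
    {"dr": [0,0,0],"dp": [0.0068,-0.00108,0],"hand": 0.01},
    {"dr": [0,0,0],"dp": [0.0068,0.00108,0],"hand": 0.01},
    {"dr": [0,0,0],"dp": [0.00613,0.00312,0],"hand": 0.01},
    {"dr": [0,0,0],"dp": [0.00486,0.00486,0],"hand": 0.01},
    {"dr": [0,0,0],"dp": [0.00312,0.00613,0],"hand": 0.01},
    {"dr": [0,0,0],"dp": [0.00108,0.0068,0],"hand": 0.01}
  ]
}}

```text
time_s: 14.1
tool_pos: [511.1, 59.0, 158.9]
orientation: [0.0, 0.707, -0.707, -0.0]
ft_force: [-0.3, -0.4, -2.5]
gripper_width: 22.6
```

Request:
{"method": "move_arm", "body": {
  "rows": [
    {"dr": [0,0,0],"dp": [-0.00108,0.0068,0],"hand": 0.01},
    {"dr": [0,0,0],"dp": [-0.00312,0.00613,0],"hand": 0.01},
    {"dr": [0,0,0],"dp": [-0.00486,0.00486,0],"hand": 0.01},
    {"dr": [0,0,0],"dp": [-0.00613,0.00312,0],"hand": 0.01},
    {"dr": [0,0,0],"dp": [-0.0068,0.00108,0],"hand": 0.01},
    {"dr": [0,0,0],"dp": [-0.0068,-0.00108,0],"hand": 0.01},
    {"dr": [0,0,0],"dp": [-0.00613,-0.00312,0],"hand": 0.01},
    {"dr": [0,0,0],"dp": [-0.00486,-0.00486,0],"hand": 0.01},
    {"dr": [0,0,0],"dp": [-0.00312,-0.00613,0],"hand": 0.01},
    {"dr": [0,0,0],"dp": [-0.00108,-0.0068,0],"hand": 0.01},
    {"dr": [0,0,0],"dp": [0.00108,-0.0068,0],"hand": 0.01},
    {"dr": [0,0,0],"dp": [0.00312,-0.00613,0],"hand": 0.01},
    {"dr": [0,0,0],"dp": [0.00486,-0.00486,0],"hand": 0.01},
    {"dr": [0,0,0],"dp": [0.00613,-0.00312,0],"hand": 0.01},
    {"dr": [0,0,0],"dp": [0.0068,-0.00108,0],"hand": 0.01},
    {"dr": [0,0,0],"dp": [0.0068,0.00108,0],"hand": 0.01},
    {"dr": [0,0,0],"dp": [0.00613,0.00312,0],"hand": 0.01},
    {"dr": [0,0,0],"dp": [0.00486,0.00486,0],"hand": 0.01},
    {"dr": [0,0,0],"dp": [0.00312,0.00613,0],"hand": 0.01},
    {"dr": [0,0,0],"dp": [0.00108,0.0068,0],"hand": 0.01}
  ]
}}

```text
time_s: 16.1
tool_pos: [511.1, 59.0, 158.9]
orientation: [0.0, 0.707, -0.707, -0.0]
ft_force: [0.1, 0.6, -2.6]
gripper_width: 22.3
```

```bash
python3 pale.py
```

```text
16.1 [511.1  59.  158.9] x [ 0. -1.  0.] z [-0. -0. -1.] [ 0.1  0.6 -2.6] 22.3
pale [244. 184.] 373 [519. 128.]
brown [314. 143.] 384 [558.  62.]
brown [266. 147.] 368 [554. 106.]
brown [346. 178.] 362 [525.  33.]
brown [341. 211.] 136 [493.  36.]
brown [271. 231.] 89 [472. 104.]
```

Request:
{"method": "move_arm", "body": {
  "rows": [
    {"dr": [0,0,0],"dp": [-0.00108,0.0068,0],"hand": 0.01},
    {"dr": [0,0,0],"dp": [-0.00312,0.00613,0],"hand": 0.01},
    {"dr": [0,0,0],"dp": [-0.00486,0.00486,0],"hand": 0.01},
    {"dr": [0,0,0],"dp": [-0.0032,-0.0044,0],"hand": 0.01},
    {"dr": [0,0,0],"dp": [-0.0032,-0.0044,0],"hand": 0.01},
    {"dr": [0,0,0],"dp": [-0.0032,-0.0044,0],"hand": 0.01},
    {"dr": [0,0,0],"dp": [-0.0032,-0.0044,0],"hand": 0.01},
    {"dr": [0,0,0],"dp": [0,0,-0.008],"hand": 0.01},
    {"dr": [0,0,0],"dp": [0,0,-0.015],"hand": 0.01},
    {"dr": [0,0,0],"dp": [0,0,-0.02],"hand": 0.01},
    {"dr": [0,0,0],"dp": [0,0,-0.02],"hand": 0.01},
    {"dr": [0,0,0],"dp": [0,0,-0.02],"hand": 0.01},
    {"dr": [0,0,0],"dp": [0,0,-0.01],"hand": 0.01},
    {"dr": [0,0,0],"dp": [0,0,0],"hand": 0.01}
  ]
}}

```text
time_s: 17.55
tool_pos: [512.2, 81.2, 253.2]
orientation: [-0.001, 0.707, -0.707, 0.001]
ft_force: [0.0, 0.1, -3.8]
gripper_width: 22.7
```

```bash
python3 look.py d3.png
```

```text
17.55 [512.2  81.2 253.2] x [ 0. -1. -0.] z [ 0.002  0.    -1.   ] [ 0.   0.1 -3.8] 22.7
```

View pics/d3.png

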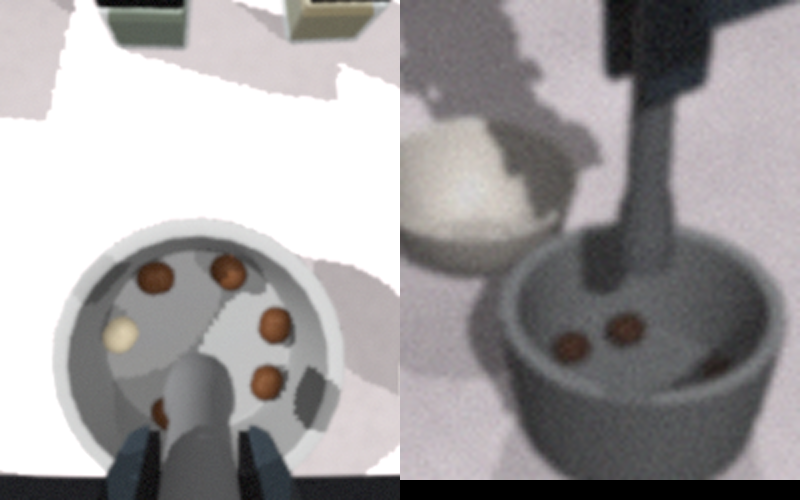

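The pestle is out and still upright in the jaws. The pale nutmeg, at crop (120,335), and the brown ones are in the mortar, and the mortar's place is unchanged. I return to the coaster.

Request:
{"method": "move_arm", "body": {
  "rows": [
    {"dr": [0,0,0],"dp": [0.01,0,0],"hand": 0.01},
    {"dr": [0,0,0],"dp": [0.02,-0.001,0],"hand": 0.01},
    {"dr": [0,0,0],"dp": [0.03,-0.001,0],"hand": 0.01},
    {"dr": [0,0,0],"dp": [0.034,-0.001,0],"hand": 0.01},
    {"dr": [0,0,0],"dp": [0.034,-0.001,0],"hand": 0.01},
    {"dr": [0,0,0],"dp": [0.034,-0.001,0],"hand": 0.01},
    {"dr": [0,0,0],"dp": [0.034,-0.001,0],"hand": 0.01},
    {"dr": [0,0,0],"dp": [0.034,-0.001,0],"hand": 0.01},
    {"dr": [0,0,0],"dp": [0.034,-0.001,0],"hand": 0.01},
    {"dr": [0,0,0],"dp": [0.034,-0.001,0],"hand": 0.01},
    {"dr": [0,0,0],"dp": [0.034,-0.001,0],"hand": 0.01},
    {"dr": [0,0,0],"dp": [0.03,-0.001,0],"hand": 0.01},
    {"dr": [0,0,0],"dp": [0.02,-0.001,0],"hand": 0.01},
    {"dr": [0,0,0],"dp": [0.011,-0.001,0],"hand": 0.01},
    {"dr": [0,0,0],"dp": [0.005,0,0],"hand": 0.01},
    {"dr": [0,0,0],"dp": [0,0,0],"hand": 0.01},
    {"dr": [0,0,0],"dp": [0,0,0],"hand": 0.01}
  ]
}}

```text
time_s: 19.35
tool_pos: [524.8, -315.8, 251.9]
orientation: [-0.0, 0.708, -0.707, -0.0]
ft_force: [0.9, 0.1, -2.4]
gripper_width: 22.1
```

Request:
{"method": "move_arm", "body": {
  "rows": [
    {"dr": [0,0,0],"dp": [0.0015,0.0005,0.01],"hand": 0.01},
    {"dr": [0,0,0],"dp": [0,0,0.02],"hand": 0.01},
    {"dr": [0,0,0],"dp": [0,0,0.02],"hand": 0.01},
    {"dr": [0,0,0],"dp": [0,0,0.02],"hand": 0.01},
    {"dr": [0,0,0],"dp": [0,0,0.015],"hand": 0.01},
    {"dr": [0,0,0],"dp": [0,0,0.01],"hand": 0.01},
    {"dr": [0,0,0],"dp": [0,0,0.005],"hand": 0.01},
    {"dr": [0,0,0],"dp": [0,0,0.003],"hand": 0.01},
    {"dr": [0,0,0],"dp": [0,0,0.002],"hand": 0.01},
    {"dr": [0,0,0],"dp": [0,0,0],"hand": 0.01},
    {"dr": [0,0,0],"dp": [0,0,0],"hand": 0.01}
  ]
}}

```text
time_s: 20.45
tool_pos: [524.4, -318.4, 147.3]
orientation: [-0.0, 0.707, -0.707, 0.0]
ft_force: [0.4, -1.1, -2.4]
gripper_width: 22.8
```

```bash
python3 - <<'E'
from st import *
S()
w=cam('wrist'); s=cam('scene')
up=lambda c,x0,y0,x1,y1,f:cv2.resize(np.clip(c['image'][y0:y1,x0:x1]*1.4,0,255).astype(np.uint8),None,fx=f,fy=f,interpolation=cv2.INTER_CUBIC)
o=np.zeros((500,800,3),np.uint8)
o[:500,:400]=up(w,220,0,420,250,2);o[:480,400:]=up(s,220,70,300,166,5)
cv2.imwrite('pics/p1.png',o[:,:,::-1])
E
```

```text
20.45 [ 524.4 -318.4  147.3] x [ 0. -1.  0.] z [ 0.001 -0.    -1.   ] [ 0.4 -1.1 -2.4] 22.8
```

View pics/p1.png

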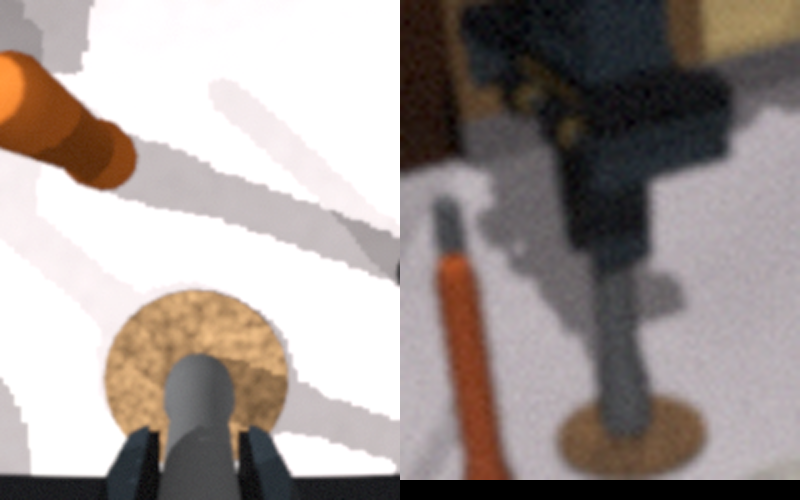

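The pestle is over the middle of the coaster: foot at x=200 in the crop, coaster centre at 197. I lower the last 5 mm.

Request:
{"method": "move_arm", "body": {
  "rows": [
    {"dr": [0,0,0],"dp": [-0.001,0,0.002],"hand": 0.01},
    {"dr": [0,0,0],"dp": [0,0,0.0015],"hand": 0.01},
    {"dr": [0,0,0],"dp": [0,0,0.001],"hand": 0.01},
    {"dr": [0,0,0],"dp": [0,0,0.0005],"hand": 0.01},
    {"dr": [0,0,0],"dp": [0,0,0],"hand": 0.01},
    {"dr": [0,0,0],"dp": [0,0,0],"hand": 0.01}
  ]
}}

```text
time_s: 21.15
tool_pos: [524.3, -317.3, 141.9]
orientation: [-0.0, 0.707, -0.707, 0.0]
ft_force: [-0.1, -0.1, -2.7]
gripper_width: 22.2
```

Request:
{"method": "move_arm", "body": {
  "rows": [
    {"dr": [0,0,0],"dp": [0,0,0.0004],"hand": 0.01},
    {"dr": [0,0,0],"dp": [0,0,0.0004],"hand": 0.01},
    {"dr": [0,0,0],"dp": [0,0,0],"hand": 0.01},
    {"dr": [0,0,0],"dp": [0,0,0],"hand": 0.01}
  ]
}}

```text
time_s: 21.55
tool_pos: [524.5, -317.5, 141.9]
orientation: [-0.0, 0.707, -0.707, 0.0]
ft_force: [-1.2, 1.7, 9.2]
gripper_width: 22.3
```

Contact at 9 N upward. I ease off slightly and open.

Request:
{"method": "move_arm", "body": {
  "rows": [
    {"dr": [0,0,0],"dp": [0,0,-0.0003],"hand": 0.01},
    {"dr": [0,0,0],"dp": [0,0,0],"hand": 0.01},
    {"dr": [0,0,0],"dp": [0,0,0],"hand": 0.024},
    {"dr": [0,0,0],"dp": [0,0,0],"hand": 0.026},
    {"dr": [0,0,0],"dp": [0,0,0],"hand": 0.03},
    {"dr": [0,0,0],"dp": [0,0,0],"hand": 0.04},
    {"dr": [0,0,0],"dp": [0,0,0],"hand": 0.055},
    {"dr": [0,0,0],"dp": [0,0,0],"hand": 0.07},
    {"dr": [0,0,0],"dp": [0,0,0],"hand": 0.091},
    {"dr": [0,0,0],"dp": [0,0,0],"hand": 0.091},
    {"dr": [0,0,0],"dp": [0,0,0],"hand": 0.091},
    {"dr": [0,0,0],"dp": [0,0,0],"hand": 0.091}
  ]
}}

```text
time_s: 22.75
tool_pos: [524.3, -317.3, 141.4]
orientation: [-0.0, 0.707, -0.707, 0.0]
ft_force: [0.0, 0.5, 0.2]
gripper_width: 83.1
```

Request:
{"method": "move_arm", "body": {
  "rows": [
    {"dr": [0,0,0],"dp": [0,0,-0.01],"hand": 0.091},
    {"dr": [0,0,0],"dp": [0,0,-0.02],"hand": 0.091},
    {"dr": [0,0,0],"dp": [0,0,-0.03],"hand": 0.091},
    {"dr": [0,0,0],"dp": [0,0,-0.03],"hand": 0.091},
    {"dr": [0,0,0],"dp": [0,0,-0.02],"hand": 0.091},
    {"dr": [0,0,0],"dp": [0,0.02,0],"hand": 0.091},
    {"dr": [0,0,0],"dp": [0,0.03,0],"hand": 0.091},
    {"dr": [0,0,0],"dp": [0,0.03,0],"hand": 0.091},
    {"dr": [0,0,0],"dp": [0,0.02,0],"hand": 0.091},
    {"dr": [0,0,0],"dp": [0,0,0],"hand": 0.091},
    {"dr": [0,0,0],"dp": [0,0,0],"hand": 0.091}
  ]
}}

```text
time_s: 23.85
tool_pos: [424.5, -317.6, 252.2]
orientation: [0.0, -0.707, 0.707, -0.001]
ft_force: [-0.2, -0.5, -0.1]
gripper_width: 91.0
```

```bash
python3 - <<'E'
from st import *
S()
t=cam('top'); s=cam('scene')
up=lambda c,x0,y0,x1,y1,f:cv2.resize(np.clip(c['image'][y0:y1,x0:x1]*1.4,0,255).astype(np.uint8),None,fx=f,fy=f,interpolation=cv2.INTER_CUBIC)
o=np.zeros((600,800,3),np.uint8)
o[:300,:400]=up(t,390,150,490,225,4);o[300:600,:400]=up(t,208,155,308,230,4);o[:600,400:]=up(s,220,80,400,260,3)[:600,:400] if 0 else 0
b=up(s,220,80,400,260,2.2); o[:b.shape[0],400:400+b.shape[1]]=b
cv2.imwrite('pics/end.png',o[:,:,::-1])
E
```

```text
23.85 [ 424.5 -317.6  252.2] x [-0.    -1.     0.001] z [ 0.001 -0.001 -1.   ] [-0.2 -0.5 -0.1] 91.0
```

View pics/end.png

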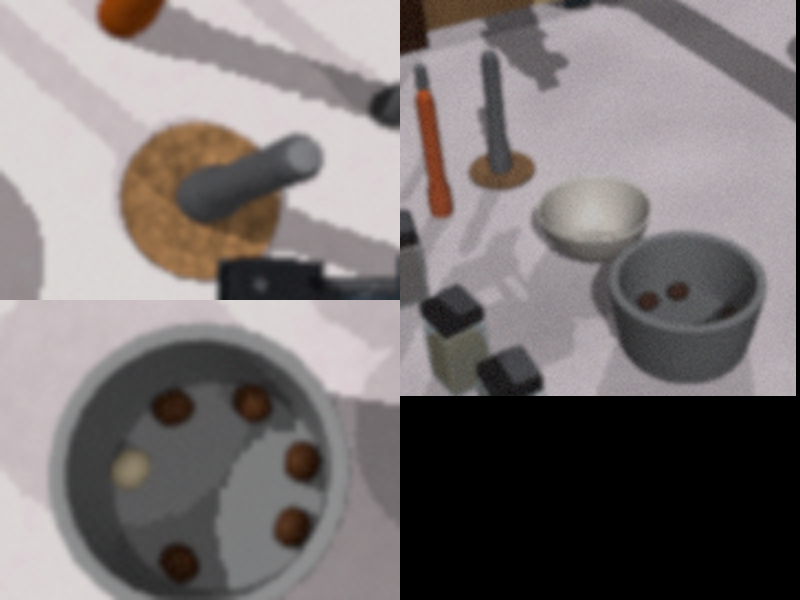

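The pestle stands upright at mid-coaster, about crop (200,200). The six nutmegs are in the mortar, and its rim centre is still at about (257.5,197.5). I'll hand it in.

```bash
python3 -c "
from station import manip; print(manip.sign_off())"
```

```text
the job is handed in; nothing more can be done
None
```

I took the grey pestle from its coaster, stirred a little over four circles in the mortar, and stood it back upright on the middle of its coaster. I then let go, drew the arm clear and handed the job in at about 24 s of the 70 s allowed. No verdict is reported.

- **Stirring:** the circles were 20 to 22 mm off the mortar's axis, with the foot about 8 mm above the floor.
- **Nutmegs:** all six are still in the mortar. The pale one moved roughly 25 to 30 mm in the first two circles. In circles three and four the nutmegs no longer moved, because they were already against the wall.
- **Mortar:** the last top view shows its rim centre within half a pixel (about 1 mm) of where it started.
- **Pestle:** it is upright, about 1 to 2 mm off the coaster's centre by the look just before setting down. The gripper is open and clear of it.
- **Forces:** the largest reading I saw was about 9 N, at set-down. I only read the force at the end of each move, not continuously.
- **Disagreement:** the wrist and top cameras differed by about 3 mm. I worked from values in between and corrected by eye.

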